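Screw the filler cap home on the bench water tank

TASK

Close the small water tank: lift its filler cap off the drip stand by the grip bar and set it level on the threaded neck, turn it backward (anticlockwise seen from above) under light pressure until you feel it drop past the thread starts, then screw it forward (clockwise) fully home against the stops and let go. Be gentle: never force the cap against the neck, nor screw it on crooked, and do not disturb the bottles, cup and glass dish that stand around.

Things in the scene. Friction and masses are not known exactly. Their poses are not given: they have to be found in the camera images.
- cap: Loose filler cap: black ribbed plastic, 71 mm across, 49 mm tall with its bar, about 80 g, standing mouth down on the stand. Origin on its axis at the skirt's lower edge, z up. Skirt and top plate are 24 mm high. Inside, flush with the lower edge, five lugs point inward, 72 degrees apart, the first on the cap's +x axis, each 7 mm wide, 4 mm high; 54.6 mm is free between their tips.
- cap_bar (a point): Middle of the grip bar on the cap, 37.7 mm above the cap's origin: where to pinch it. The bar is 52 mm long (cap's x axis), 14 mm thick (its y axis), and stands from 24 to 49 mm above the cap's origin.
- tank: Bench water tank: grey plastic box 90x90x80 mm, screwed to the worktop, a white threaded filler neck in the middle of its top. Origin at the centre of its underside, z up. Its yaw says nothing of where the threads start.
- stand: Low aluminium drip stand, 80x80 mm, 70 mm high, fixed to the worktop, on which the cap waits. Origin at the centre of its underside.
- neck_base (a point): On the neck's axis at the tank's top face, 80 mm above the worktop; cap heights below are of the cap's origin above this point. The neck is 52 mm across, 27 mm high, its top 3.5 mm tapered; the cap has about 1.3 mm side play on it.
- neck_mouth (a point): On the neck's axis, 27 mm above neck_base: the mouth. On it a sprung rubber gasket ring, 46 mm across, stands up 6 mm more and gives way by about 1 mm per 0.9 N; the cap's top plate rests on it once the lugs have dropped.
- thread_top (a point): On the neck's axis, 22 mm above neck_base: level of the thread starts. Five right-handed threads, 61.6 mm across, run 44 degrees clockwise (from above), top face falling from 22 to 17 mm, underside from 18 to 13 mm above neck_base. Each ends at an upright rib from 5 to 23.5 mm; then a gap of 24 degrees to the next start. How they are turned about the axis differs each time and is not given.
- cap_dropped (a point): On the neck's axis, 12.5 mm above neck_base: cap origin once its lugs have dropped into the gaps. Before, the lugs ride on threads or ribs (cap 17 to 23.5 mm high): clockwise they jam on the ribs; anticlockwise (at most 75 degrees) they climb the threads to 22 mm and then drop. A fall from a rib's top to 17 mm is not the drop: go on.
- cap_home (a point): On the neck's axis, 9 mm above neck_base: cap origin when screwed home. From the drop, 35 to 55 degrees clockwise take the lugs under the threads, drawing the cap down against the gasket, until they stop hard at the ribs: the torque, below 0.2 N m so far, then climbs steeply; 0.3 N m is ample. Friction keeps it there when released.
- dosing_cup: Bystander: clear-white plastic dosing cup, 61 mm wide, 69 mm tall; origin at the centre of its foot.
- dropper_bottle: Bystander: small white bottle with a ribbed cap, 30 mm wide, 60 mm tall; origin at the centre of its foot.
- small_bottle: Bystander: small white bottle with a ribbed cap, 30 mm wide, 50 mm tall; origin at the centre of its foot.
- glass_dish: Bystander: waisted glass dappen dish, 34 mm wide, 22 mm tall; origin at the centre of its foot.
Things that resemble listed ones, but are neither listed nor needed, are in the scene too. Leave any brown or turquoise look-alike of the cap alone.

How it is judged (in metres and radians):
On the way:
1. the cap has dropped over the neck, its lugs below the thread starts, level and centred (z of cap in the frame of neck_base below 0.0142 m and horizontal distance between cap and neck_base below 0.004 m and angle between cap's own z axis and vertical below 0.08 rad), for 0.2 s.
At the end, for the whole second after the job is handed in: The released cap sits at rest on the neck, held down on the gasket by the threads: its origin 6 to 10.4 mm above the tank's top face, within 3 mm of the neck's axis and level within 0.05 rad (z of cap in the frame of neck_base between 0.006 and 0.0104 m and horizontal distance between cap and neck_base below 0.003 m and angle between cap's own z axis and vertical below 0.05 rad and linear speed of cap below 0.02 m/s and angular speed of cap below 0.1 rad/s); the robot touches nothing.
It fails at once if the cap is forced against the tank, its neck or gasket with more than 45 N (contact force between cap and tank above 45 N).
It fails at once if a bottle, the cup or the dish is pushed more than 20 mm or tipped (distance of any of dosing_cup, dropper_bottle, small_bottle, glass_dish from where it was at the start of the episode above 0.02 m or angle between any of dosing_cup, dropper_bottle, small_bottle, glass_dish's own z axis and vertical above 0.35 rad).
It also fails if it takes over 61 s, if anything falls off the work surface, if the arm or the gripper's body presses on something with over 40 N, if the wrist force passes 120 N, or if a joint passes its speed limit or range.

ROBOT

A 6-joint arm with a two-finger parallel gripper is mounted at the origin on the work surface; the furniture and walls round the work are solid. World frame = base frame: x ahead of the robot, y to its left, z up, the work surface at z = 0. Lengths are in m, angles in degrees, forces in N, time in s.
With the tool pointing down it reaches from about 0.4 to 0.825 m from the base axis. Payload 7 kg.
Tool frame: the origin (TCP) lies between the finger pads; the fingertips stand 14 mm ahead of it and the grasp point (between the pads) lies 5 mm behind it; z points along the fingers, y is the line along which they close (so a half turn about z gives the same grasp; the last joint's range is limited). The gripper opens to 88 mm and grips with 3 to 60 N. Pads are 19 mm wide; open, the fingers measure 130 mm over their backs; the gripper's body (78 mm by 193 mm) begins 47 mm behind the grasp point.
Start: joints at [80.105, 20.546, 0.682, 0, -70.136, -16.507], TCP at [0.3, 0.605, 0.241] pointing down, gripper open.
Joint ranges: [-176.03, 176.03], [-82.01, 121.73], [-58.28, 71.71], [-173.87, 95.51], [-174.79, -0.11], [-173.66, 173.66]. Speed limits (degrees/s): [136.94, 136.94, 172.46, 180, 180, 180].

INTERFACE

Orientations are given as [roll, pitch, yaw] about the fixed x, y, z axes, in that order (R = Rz(yaw) Ry(pitch) Rx(roll)).
In Python, from plant import status, cams, job gives the robot as it stands. The module is installed in compiled form; this text tells all that it offers.
- The arm moves only by the tool step_arm, never from a script. Its arguments are lists of equal length, an entry for each row: "xyz": the shift along the tool's x, y, z each as a share of 20 cm, from -1 to 1, a list of three; "yaw": the turn about the tool's z as a share of 360 degrees, from -1 to 1; "claw": the closure, from -1 (fully open) to 1 (shut). A call has 1 to 20 rows; each row is the pose to reach, as a shift and turn from the pose commanded when the call began, along the tool's axes at that moment, turning the shorter way round; what a row does not reach only later rows make up. A row lasts 1/12 s, in which the tool goes at most 41.7 mm and 7.16 degrees, less where a joint would pass 70% of its speed; a pose out of reach is approached as far as the arm can. A call with a number of a shift or a turn outside -1 to 1 is refused whole. A call with a gripper value outside its range is refused whole. The fingers move at their own pace and stop on an object; "grip_force" is the grip in N (left out, the last holds). Time passes only in rows, so rows that repeat a pose let the fingers close. It gives the time, the measured TCP pose, the force, the opening and the grip force at its end, in the units of the state.
- status.get_state(): the state, without advancing time (a new reading comes with each control period).
- cams.capture(name): name is "side" or "top" or "wrist"; returns (picture, depth): 480x640x3 uint8, blue, green, red; 480x640 float32, m along the optical axis (not along the pixel's ray), 0 where there is no reading.
- cams.calibration(name): a dict with "mtx" (3x3 intrinsics, pixels), "camera_from_world" (4x4, takes a point from world to camera coordinates); the wrist camera has in their place "T_tool_cam" (4x4, takes a point from camera to tool coordinates, whose origin is the TCP and whose axes are the flange's). Camera axes: x right, y down, z forward; pixel columns grow to the right and rows downward; lengths in m; the calibration is good to about 2 mm. A picture is of the moment at which its call begins: read the wrist's pose just before it. calibration takes no time and is no camera call.
- job.close_job(): hands the job in; it is judged then, once.
The state is a dict: "time_s": time; "joints": joint angles; "qd": joint speeds; "joint_torque": joint torques, N m; "tcp_pos": TCP position; "eef_rot": TCP orientation; "contact_force": force on the tool from outside, world axes, zero at the start; "moment": the same for the moment, N m; "gripper_width": finger opening in m; "gripper_force": force on a finger pad.
Only numpy, scipy, OpenCV 4.12 (cv2) and the standard library are available. Lean on these libraries where they do the work, as an engineer would, in place of code of your own. Each camera call takes 0.05 s, during which the arm holds its last target. There are 200 camera calls.

## Working session

There is one attempt and no reset: what is moved stays moved. The work goes in short steps, Python scripts to look and compute and a tool call to move; the robot and the scene stay as the last step left them, time stands still between calls to the robot, and variables do not carry over. Pictures are saved under pics/ and viewed, at most 10 in all, crops included, and the job is handed in when it is done.

Besides the shell and the picture viewer there is one more tool, called after "Call:" by a JSON object that holds its "api" and its "payload". step_arm: Moves the arm, as the interface text tells. Shift numbers are shares of 20 cm and turn numbers shares of 360 degrees, none past 1 either way. Its arguments: {"type":"object","properties":{"xyz":{"type":"array"},"yaw":{"type":"array"},"claw":{"type":"array"},"grip_force":{"type":"number"}},"required":["xyz","yaw","claw"]}

```bash
mkdir -p pics; cat > h.py <<'E'
import numpy as np,cv2
from plant import status,cams,job
from scipy.spatial.transform import Rotation as R
def cloud(name):
    st=status.get_state(); im,d=cams.capture(name); c=cams.calibration(name)
    K=np.array(c['mtx']); v,u=np.mgrid[:480,:640]
    p=np.stack([(u-K[0,2])/K[0,0]*d,(v-K[1,2])/K[1,1]*d,d],-1)
    if name=='wrist':
        T=np.eye(4);T[:3,:3]=R.from_euler('xyz',st['eef_rot'],degrees=True).as_matrix();T[:3,3]=st['tcp_pos']
        T=T@np.array(c['T_tool_cam'])
    else: T=np.linalg.inv(np.array(c['camera_from_world']))
    w=p@T[:3,:3].T+T[:3,3]; w[d==0]=np.nan
    return im,d,w
E
python3 - <<'E'
from h import *
print(status.get_state())
for n in ['top','side']:
    im,d,w=cloud(n); cv2.imwrite(f'pics/{n}0.png',im); np.save(f'{n}0.npy',w)
    print(n,np.linalg.inv(np.array(cams.calibration(n)['camera_from_world'])).round(3).tolist())
print(cams.calibration('wrist'))
E
```

```text
{'time_s': 0.0, 'joints': array([ 8.01073264e+01,  2.05937529e+01,  6.35737164e-01, -2.08690677e-02,
       -7.01370528e+01, -1.65068720e+01]), 'qd': array([-0.0020327 ,  0.06677458,  0.09986984, -0.00025275,  0.03830674,
        0.02089376]), 'joint_torque': array([ 1.85792938e-03, -5.82717919e+01,  2.93053794e+01,  6.99704424e+00,
        6.73410657e-03, -1.72020459e-04]), 'tcp_pos': array([0.29993663, 0.60418969, 0.23960908]), 'eef_rot': array([ 1.79903275e+02, -8.20490839e-03, -2.64066457e+01]), 'contact_force': array([-0.25196203,  0.57490652, -0.22645273]), 'moment': array([-0.01052766, -0.02251686, -0.00647791]), 'gripper_force': 0.0, 'gripper_width': 0.0874218233348142}
top [[0.024, -0.994, 0.11, 0.277], [-1.0, -0.025, -0.015, -0.049], [0.018, -0.109, -0.994, 1.367], [0.0, 0.0, 0.0, 1.0]]
side [[-0.963, 0.108, -0.248, 0.697], [0.27, 0.438, -0.857, 0.94], [0.016, -0.892, -0.451, 0.609], [0.0, 0.0, 0.0, 1.0]]
{'mtx': array([[384.37604436,   0.        , 317.05204133],
       [  0.        , 384.37604436, 242.71494484],
       [  0.        ,   0.        ,   1.        ]]), 'T_tool_cam': array([[ 2.84518615e-04, -9.69503891e-01, -2.45075752e-01,
         6.39716078e-02],
       [ 9.99999835e-01,  3.98109970e-04, -4.13956078e-04,
         4.76056838e-04],
       [ 4.98899129e-04, -2.45075593e-01,  9.69503845e-01,
        -1.44246025e-01],
       [ 0.00000000e+00,  0.00000000e+00,  0.00000000e+00,
         1.00000000e+00]])}
```

View pics/top0.png

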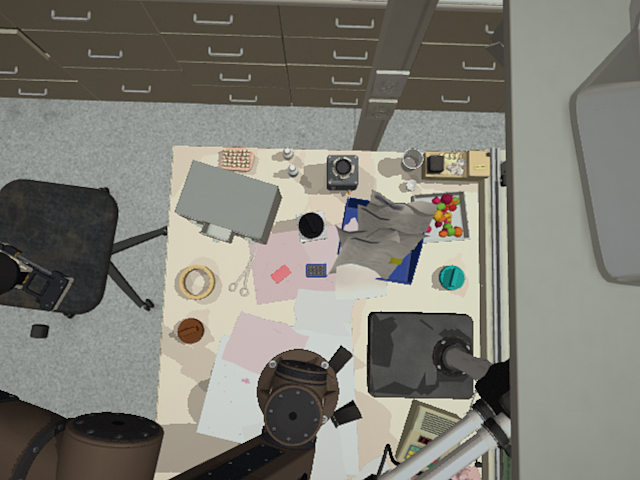

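View pics/side0.png

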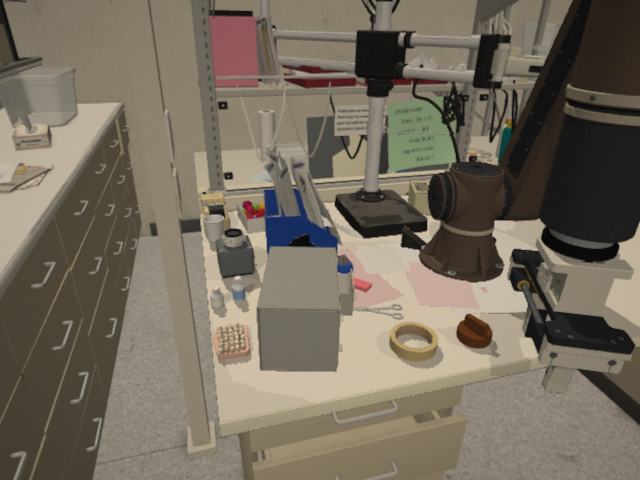

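The top view shows the black cap on its stand at about (311,226) and the tank with its dark-mouthed neck at (342,170). The two bottles are at (288,153) and (293,170), the cup at (412,158) and the dish at (409,186). The brown look-alike is at (190,330) and the turquoise one at (452,278). In the side view a grey box hides the stand, and a post rises near the table's far edge.

```bash
python3 - <<'E'
from h import *
w=np.load('top0.npy'); im=cv2.imread('pics/top0.png')
for n,(u,v) in dict(capbar=(311,226),neck=(342,170),tankcorner=(330,186),b1=(288,153),b2=(293,170),cup=(412,158),dish=(409,186),box=(228,205),boxn=(278,190),boxs=(265,242),cloth=(380,230),clothL=(340,245),clothT=(375,205),post=(368,148),post2=(390,90),post3=(420,10),holder=(437,165),tray=(435,215)).items():
    print(n,np.nanmedian(w[v-1:v+2,u-1:u+2].reshape(-1,3),0).round(3))
# regions
def reg(n,c,zlo,zhi,r):
    m=(abs(w[...,0]-c[0])<r)&(abs(w[...,1]-c[1])<r)&(w[...,2]>zlo)&(w[...,2]<zhi)
    p=w[m][:,:2].astype(np.float32); print(n,len(p),cv2.minAreaRect(p),p.mean(0))
c=w[226,311];t=w[170,342]
reg('captop',c,.075,.13,.06);reg('capplate',c,.085,.1,.06);reg('bar',c,.107,.13,.06);reg('stand',c,.06,.076,.07)
reg('tank',t,.07,.09,.08);reg('neck',t,.1,.13,.06)
# tall stuff in working region
m=(w[...,2]>.12)&(w[...,0]>.3)&(w[...,0]<.95)&(w[...,1]>-.5)&(w[...,1]<.45)
lab,ncc=cv2.connectedComponents(m.astype(np.uint8))
for i in range(1,lab):
    p=w[ncc==i]
    if len(p)>30: print(len(p),p.min(0).round(3),p.max(0).round(3))
def crop(u0,u1,v0,v1,s): return cv2.resize(im[v0:v1,u0:u1],None,fx=s,fy=s,interpolation=cv2.INTER_CUBIC)
cv2.imwrite('pics/crop0.png',crop(265,425,140,260,5))
E
```

```text
capbar [ 0.454 -0.029  0.119]
neck [ 0.615 -0.111  0.108]
tankcorner [ 0.579 -0.08   0.072]
b1 [0.678 0.044 0.048]
b2 [0.625 0.028 0.058]
cup [ 0.686 -0.327  0.007]
dish [ 0.597 -0.316  0.017]
box [0.501 0.191 0.15 ]
boxn [0.551 0.063 0.127]
boxs [0.415 0.101 0.044]
cloth [ 0.433 -0.202  0.233]
clothL [ 0.407 -0.109  0.103]
clothT [ 0.488 -0.184  0.265]
post [ 0.758 -0.209 -0.133]
post2 [ 0.747 -0.207  0.337]
post3 [ 0.759 -0.214  0.625]
holder [ 0.645 -0.383  0.08 ]
tray [ 0.501 -0.378  0.076]
captop 0 ((0.0, 0.0), (0.0, 0.0), 0.0) [nan nan]
capplate 0 ((0.0, 0.0), (0.0, 0.0), 0.0) [nan nan]
bar 0 ((0.0, 0.0), (0.0, 0.0), 0.0) [nan nan]
stand 0 ((0.0, 0.0), (0.0, 0.0), 0.0) [nan nan]
tank 638 ((0.6232568621635437, -0.11428520828485489), (0.0925995409488678, 0.08902297914028168), 1.5876151323318481) [ 0.6183419  -0.11292955]
neck 295 ((0.6243661046028137, -0.11508240550756454), (0.05748173967003822, 0.05882108584046364), 57.21330261230469) [ 0.6228182  -0.11508206]
4895 [ 0.744 -0.241  0.121] [ 0.818 -0.167  0.655]
37407 [ 0.3   -0.403  0.745] [ 0.629 -0.261  1.032]
5268 [0.404 0.061 0.12 ] [0.62  0.331 0.161]
4877 [ 0.341 -0.337  0.12 ] [ 0.534 -0.091  0.291]<stdin>:8: RuntimeWarning: Mean of empty slice.
  ret = um.true_divide(
```

View pics/crop0.png

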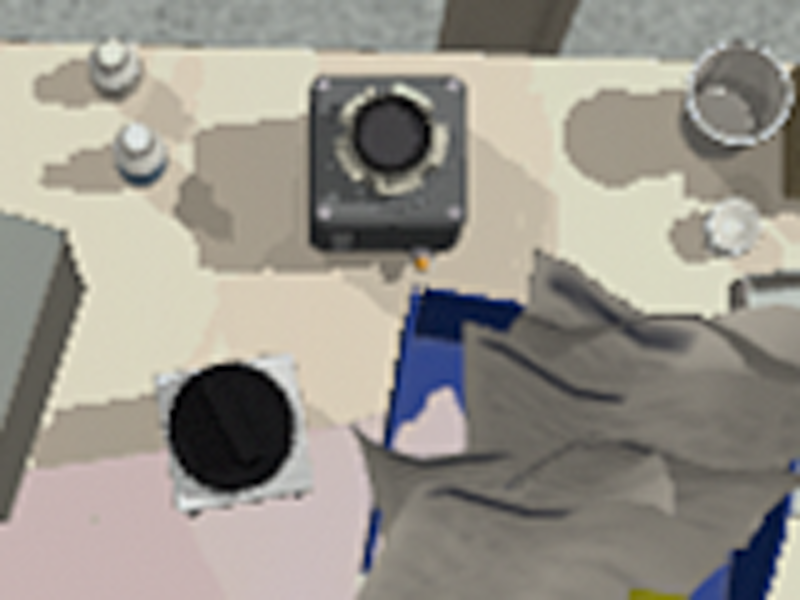

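The crop shows the bar running from about (205,395) to (250,460), so its world yaw is near 35°. The tank is clear of everything around it. The nearest obstacles are the post at x>0.744, y<-0.167, the cloth, and the grey box, which is 0.15 m high.

Call:
{"api": "step_arm", "payload": {"xyz": [[0.35,0.4,0],[0.7,0.83,0],[0.7,0.83,0],[0.7,0.83,0],[0.7,0.83,0],[0.7,0.83,0]], "yaw": [0,0,0,0,0,0], "claw": [-1,-1,-1,-1,-1,-1]}}

```text
time_s: 0.6
tcp_pos: [0.3518, 0.3884, 0.2406]
eef_rot: [179.9, 0.0, -26.5]
contact_force: [0.5, -0.4, -0.6]
gripper_width: 0.0876
gripper_force: 0.0
```

Call:
{"api": "step_arm", "payload": {"xyz": [[0.7,0.83,0],[0.7,0.83,0],[0.7,0.83,0],[0.7,0.83,0],[0.7,0.83,0],[0.7,0.83,0]], "yaw": [0,0,0,0,0,0], "claw": [-1,-1,-1,-1,-1,-1]}}

```text
time_s: 1.1
tcp_pos: [0.403, 0.1782, 0.2405]
eef_rot: [180.0, 0.0, -26.5]
contact_force: [-0.2, 0.8, -0.1]
gripper_width: 0.0876
gripper_force: 0.0
```

Call:
{"api": "step_arm", "payload": {"xyz": [[0.7,0.83,0],[0.7,0.83,0],[0.7,0.83,0],[0.7,0.83,0],[0.7,0.83,0],[0.7,0.83,0],[0.7,0.83,0],[0.7,0.83,0],[0.7,0.83,0],[0.7,0.83,0],[0.7,0.83,0],[0.7,0.83,0],[0.7,0.83,0],[0.7,0.83,0],[0.7,0.83,0],[0.7,0.83,0],[0.7,0.83,0],[0.7,0.83,0]], "yaw": [0.33,0.33,0.33,0.33,0.33,0.33,0.33,0.33,0.33,0.33,0.33,0.33,0.33,0.33,0.33,0.33,0.33,0.33], "claw": [-1,-1,-1,-1,-1,-1,-1,-1,-1,-1,-1,-1,-1,-1,-1,-1,-1,-1]}}

```text
time_s: 2.6
tcp_pos: [0.4548, -0.0281, 0.2403]
eef_rot: [180.0, -0.0, -145.4]
contact_force: [-0.8, 0.6, -0.1]
gripper_width: 0.0874
gripper_force: 0.0
```

```bash
python3 - <<'E'
from h import *
st=status.get_state();print(st['joints'].round(1),st['tcp_pos'],st['eef_rot'])
im,d,w=cloud('wrist'); cv2.imwrite('pics/w1.png',im); np.save('w1.npy',w)
z=w[...,2]
near=np.hypot(w[...,0]-.454,w[...,1]+.029)<.06
for lo,hi,r in [(.062,.074,.07),(.085,.1,.05),(.108,.13,.05)]:
    m=(z>lo)&(z<hi)&(np.hypot(w[...,0]-.454,w[...,1]+.029)<r)
    p=w[m][:,:2].astype(np.float32)
    print(lo,len(p),np.median(z[m]),cv2.minAreaRect(p),cv2.minEnclosingCircle(p) if len(p) else 0)
t=np.load('top0.npy'); m=(t[...,2]>.14)&(t[...,0]>.33)&(t[...,0]<.56)&(t[...,1]>-.18)&(t[...,1]<.11)
for x in np.arange(.34,.56,.02):
    q=t[m&(abs(t[...,0]-x)<.01)]
    print(x.round(2),'cloth ymax',q[q[:,1]<0][:,1].max(initial=-9).round(3),'box ymin',q[q[:,1]>0][:,1].min(initial=9).round(3))
E
```

```text
[ 21.3  -0.6 -25.6  -0.  -65.  -76.7] [ 0.45478157 -0.02813226  0.24034083] [ 1.79985010e+02 -2.11067408e-02 -1.45393682e+02]
0.062 2448 0.0698695943011173 ((0.4617915451526642, -0.026641197502613068), (0.07977646589279175, 0.07996967434883118), 11.439369201660156) ((0.46152347326278687, -0.026625921949744225), 0.054757893085479736)
0.085 4915 0.09376392514947657 ((0.4617699682712555, -0.025386612862348557), (0.07123614847660065, 0.07129185646772385), 75.83661651611328) ((0.4623633623123169, -0.025227494537830353), 0.03639005869626999)
0.108 1370 0.11860700769401186 ((0.46227404475212097, -0.02532218024134636), (0.0517590306699276, 0.014033958315849304), 30.30532455444336) ((0.4621865153312683, -0.02499895542860031), 0.02641901560127735)
0.34 cloth ymax -9.0 box ymin 9.0
0.36 cloth ymax -0.1 box ymin 9.0
0.38 cloth ymax -0.103 box ymin 9.0
0.4 cloth ymax -0.113 box ymin 9.0
0.42 cloth ymax -0.104 box ymin 0.097
0.44 cloth ymax -0.091 box ymin 0.091
0.46 cloth ymax -0.115 box ymin 0.087
0.48 cloth ymax -0.12 box ymin 0.08
0.5 cloth ymax -0.122 box ymin 0.075
0.52 cloth ymax -0.125 box ymin 0.068
0.54 cloth ymax -9.0 box ymin 0.063
0.56 cloth ymax -9.0 box ymin 0.061
```

View pics/w1.png

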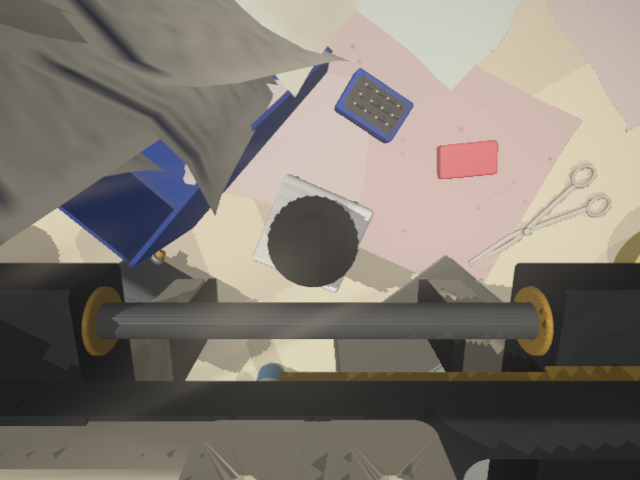

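The wrist view shows the cap at about (312,240), centred on the stand, and the cloth's tip at (215,210). The cap measures 71 mm across, its plate is at 94 mm and its bar is 52x14 mm at yaw 30.3°, which all match the sizes given. Next I check the gripper body's clearance to the cloth.

```bash
python3 - <<'E'
from h import *
for f in ['top0','w1','side0']:
    t=np.load(f+'.npy').reshape(-1,3); t=t[(t[:,2]>.12)&(t[:,2]<.20)]
    for c,yaw in [((.4622,-.0252),30.3),((.4622,-.0252),10)]:
        a=np.radians(yaw); u=np.array([np.cos(a),np.sin(a)]);n=np.array([-u[1],u[0]])
        q=t[:,:2]-c; m=(abs(q@u)<.045)&(abs(q@n)<.104)&(abs(q@n)>.04)
        p=t[m]; print(f,yaw,m.sum(), p[:,2].max(initial=0), np.c_[(p[:,:2]-c)@u,(p[:,:2]-c)@n,p[:,2]][np.argsort(-p[:,2])[:4]].round(3).tolist())
E
```

```text
top0 30.3 20 0.14402642325214154 [[-0.034, -0.09, 0.144], [-0.026, -0.097, 0.143], [-0.042, -0.082, 0.142], [-0.045, -0.081, 0.142]]
top0 10 59 0.1996859445171555 [[-0.044, -0.076, 0.2], [-0.04, -0.074, 0.197], [-0.037, -0.071, 0.197], [-0.043, -0.073, 0.196]]
w1 30.3 632 0.14114308168926312 [[-0.027, -0.089, 0.141], [-0.037, -0.082, 0.141], [-0.016, -0.097, 0.141], [-0.036, -0.082, 0.141]]
w1 10 1616 0.19996184023719246 [[-0.035, -0.066, 0.2], [-0.041, -0.071, 0.2], [-0.044, -0.073, 0.2], [-0.043, -0.073, 0.2]]
side0 30.3 107 0.1375767577667188 [[-0.018, -0.09, 0.138], [-0.011, -0.097, 0.138], [-0.007, -0.101, 0.137], [-0.005, -0.103, 0.137]]
side0 10 235 0.1991293679971552 [[-0.033, -0.066, 0.199], [-0.029, -0.062, 0.198], [-0.037, -0.067, 0.198], [-0.044, -0.077, 0.196]]
```

Call:
{"api": "step_arm", "payload": {"xyz": [[-0.039,-0.009,0.1],[-0.039,-0.009,0.25],[-0.039,-0.009,0.4],[-0.039,-0.009,0.5],[-0.039,-0.009,0.56],[-0.039,-0.009,0.61],[-0.039,-0.009,0.64],[-0.039,-0.009,0.65],[-0.039,-0.009,0.65],[-0.039,-0.009,0.65]], "yaw": [0.012,0.012,0.012,0.012,0.012,0.012,0.012,0.012,0.012,0.012], "claw": [-1,-1,-1,-1,-1,-1,-1,-1,-1,-1]}}

```text
time_s: 3.48
tcp_pos: [0.4627, -0.0252, 0.1111]
eef_rot: [-180.0, 0.0, -149.5]
contact_force: [0.6, 0.5, 0.2]
gripper_width: 0.0876
gripper_force: 0.0
```

Call:
{"api": "step_arm", "payload": {"xyz": [[0,0,0],[0,0,0],[0,0,0],[0,0,0],[0,0,0],[0,0,0],[0,0,0],[0,0,0],[0,0,0],[0,0,0],[0,0,0],[0,0,0]], "yaw": [0,0,0,0,0,0,0,0,0,0,0,0], "claw": [0.4,0.5,0.6,0.7,1,1,1,1,1,1,1,1], "grip_force": 25}}

```text
time_s: 4.48
tcp_pos: [0.4624, -0.0253, 0.1106]
eef_rot: [-180.0, 0.0, -149.5]
contact_force: [-0.5, 0.8, 1.2]
gripper_width: 0.014
gripper_force: 25.0
```

The bar is gripped at an opening of 14 mm. Now I lift.

Call:
{"api": "step_arm", "payload": {"xyz": [[0,0,0],[0,0,0],[0,0,-0.02],[0,0,-0.06],[0,0,-0.15],[0,0,-0.3],[0,0,-0.45],[0,0,-0.55],[0,0,-0.6],[0,0,-0.6],[0,0,-0.6]], "yaw": [0,0,0,0,0,0,0,0,0,0,0], "claw": [1,1,1,1,1,1,1,1,1,1,1], "grip_force": 45}}

```text
time_s: 5.4
tcp_pos: [0.462, -0.0252, 0.2303]
eef_rot: [180.0, 0.0, -149.5]
contact_force: [-0.0, 0.1, -2.1]
gripper_width: 0.0137
gripper_force: 45.0
```

Call:
{"api": "step_arm", "payload": {"xyz": [[-0.1,-0.1,0],[-0.25,-0.23,0],[-0.4,-0.36,0],[-0.475,-0.425,0],[-0.475,-0.425,0],[-0.475,-0.425,0],[-0.475,-0.425,0],[-0.475,-0.425,0],[-0.475,-0.425,0],[-0.475,-0.425,0],[-0.475,-0.425,0],[-0.475,-0.425,0],[-0.475,-0.425,0],[-0.475,-0.425,0],[-0.475,-0.425,0],[-0.475,-0.425,0],[-0.475,-0.425,0],[-0.475,-0.425,0]], "yaw": [0,0,0,-0.02,-0.04,-0.06,-0.08,-0.1,-0.12,-0.14,-0.16,-0.18,-0.2,-0.22,-0.24,-0.249,-0.249,-0.249], "claw": [1,1,1,1,1,1,1,1,1,1,1,1,1,1,1,1,1,1]}}

```text
time_s: 6.9
tcp_pos: [0.5866, -0.0504, 0.2287]
eef_rot: [179.8, 0.1, -60.0]
contact_force: [0.7, 0.3, -0.9]
gripper_width: 0.014
gripper_force: 45.0
```

```bash
python3 - <<'E'
from h import *
st=status.get_state();print(st['joints'].round(1),st['tcp_pos'],st['eef_rot'],st['contact_force'],st['moment'])
im,d,w=cloud('wrist'); cv2.imwrite('pics/w2.png',im); np.save('w2.npy',w)
z=w[...,2]
for lo,hi in [(.075,.085),(.1,.11),(.11,.118)]:
    m=(z>lo)&(z<hi)&(np.hypot(w[...,0]-.624,w[...,1]+.115)<.075)
    p=w[m][:,:2].astype(np.float32)
    if len(p): print(lo,len(p),np.median(z[m]),cv2.minAreaRect(p),cv2.minEnclosingCircle(p))
Tm=R.from_euler('xyz',st['eef_rot'],degrees=True).as_matrix()
t=(w-st['tcp_pos'])@Tm
m=(t[...,2]>.010)&(t[...,2]<.022)&(np.hypot(t[...,0],t[...,1])<.045)
p=t[m]; print(len(p),np.median(p[:,2]),p[:,0].min(),p[:,0].max(),p[:,1].min(),p[:,1].max())
q=p[p[:,0]>0]
print(cv2.minEnclosingCircle(p[:,:2].astype(np.float32)))
v,u=np.where(m); print(u.min(),u.max(),v.min(),v.max())
E
```

```text
[ 14.1  13.  -11.4  -0.  -65.7  15.9] [ 0.58656391 -0.05037501  0.22871538] [ 1.79841658e+02  6.80443093e-02 -6.00286755e+01] [ 0.6655201   0.29416445 -0.94034291] [-0.0232555  -0.03736904 -0.01843597]
0.075 8205 0.07984730392634054 ((0.6254659295082092, -0.11061446368694305), (0.08827324211597443, 0.08802153170108795), 1.494207501411438) ((0.6256378889083862, -0.11077975481748581), 0.059320271015167236)
0.1 3782 0.1070404554738506 ((0.6251360774040222, -0.11048261821269989), (0.061422206461429596, 0.06019546836614609), 59.470088958740234) ((0.6254981756210327, -0.11075150221586227), 0.030976809561252594)
0.11 1543 0.11249104276541905 ((0.6254076957702637, -0.11060164868831635), (0.04492207244038582, 0.04514160379767418), 16.807981491088867) ((0.625619113445282, -0.11052115261554718), 0.023014290258288383)
4721 0.016861228014978417 -0.03708746017527378 0.03395743199405249 -0.03027116360060454 0.033191037087859476
((-0.0021013461519032717, 0.0014473303453996778), 0.03616395965218544)
247 388 218 367
```

View pics/w2.png

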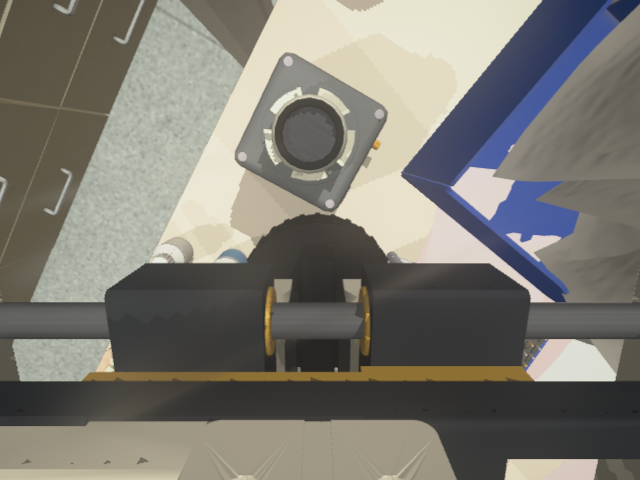

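The wrist view shows the tank at about (310,130), with the neck's five thread segments visible, and the held cap's rim at (317,215). The top and wrist cameras disagree by about 4 mm, so I solve for both camera biases using the cap/stand and tank pairs.

```bash
python3 - <<'E'
from h import *
from scipy.optimize import least_squares
def rect(w,c,lo,hi,r):
    m=(w[...,2]>lo)&(w[...,2]<hi)&(abs(w[...,0]-c[0])<r)&(abs(w[...,1]-c[1])<r)
    p=w[m][:,:2].astype(np.float32); a=cv2.minAreaRect(p); return np.array(a[0]),np.round(a[1],4)
T=np.load('top0.npy');A=np.load('w1.npy');B=np.load('w2.npy')
for n,w,c,lo,hi,r in [('stand',T,(.46,-.027),.06,.078,.06),('stand',A,(.46,-.027),.06,.078,.06),('cap',T,(.46,-.027),.085,.13,.06),('cap',A,(.46,-.027),.085,.13,.06),
  ('tank',T,(.624,-.112),.073,.087,.055),('tank',B,(.624,-.112),.073,.087,.055),('neck',T,(.624,-.112),.1,.118,.05),('neck',B,(.624,-.112),.1,.118,.05)]:
    print(n,*rect(w,c,lo,hi,r))
st=status.get_state(); Rm=R.from_euler('xyz',st['eef_rot'],degrees=True).as_matrix(); t=(B-st['tcp_pos'])@Rm
# front rim of cap in hand: outermost plate points per angle
m=(t[...,2]>.014)&(t[...,2]<.02)&(t[...,0]>.005)&(np.hypot(t[...,0],t[...,1])<.042)
p=t[m][:,:2]; a=np.degrees(np.arctan2(p[:,1],p[:,0]+.0)); out=[]
for k in range(-70,71,4):
    s=p[abs(a-k)<2]
    if len(s): out.append(s[np.argmax(np.hypot(*s.T))])
out=np.array(out); f=least_squares(lambda q:np.hypot(out[:,0]-q[0],out[:,1]-q[1])-.0354,[0,0],loss='soft_l1',f_scale=.0005)
print('cap in tool',f.x,np.abs(f.fun).mean(),len(out))
E
```

```text
stand [ 0.46092197 -0.03089847] [0.08   0.0797]
stand [ 0.46179155 -0.0266412 ] [0.0798 0.08  ]
cap [ 0.46001905 -0.030306  ] [0.0698 0.0695]
cap [ 0.46176997 -0.02538661] [0.0712 0.0713]
tank [ 0.62290657 -0.11429493] [0.0922 0.0888]
tank [ 0.62543857 -0.1105628 ] [0.0895 0.0895]
neck [ 0.6243661  -0.11508241] [0.0575 0.0588]
neck [ 0.62513608 -0.11048262] [0.0614 0.0602]
cap in tool [-0.00284134  0.00158106] 0.0008956784564184476 35
```

The two pairs agree: the top camera is off by about (1.5, 4.4) mm and the wrist camera is good to under 1 mm. That puts the neck at (0.6255, -0.1106). The cap seems shifted about 3 mm in the hand, so I check its tilt and offset.

```bash
python3 - <<'E'
from h import *
B=np.load('w2.npy'); st=status.get_state(); Rm=R.from_euler('xyz',st['eef_rot'],degrees=True).as_matrix(); t=(B-st['tcp_pos'])@Rm
for v in range(205,268,4): print(v,t[v,317].round(4), t[v,290].round(4), t[v,345].round(4))
m=(t[...,2]>.013)&(t[...,2]<.021)&(t[...,0]>.012)&(np.hypot(t[...,0],t[...,1])<.033)&(abs(t[...,1])>.009)
p=t[m]; A=np.c_[p[:,:2],np.ones(len(p))]; c=np.linalg.lstsq(A,p[:,2],rcond=None)[0]; r=p[:,2]-A@c
print('plate plane slopes',c,r.std(),len(p))
A2=np.load('w1.npy') # same on stand
q=A2[(A2[...,2]>.088)&(A2[...,2]<.099)&(np.hypot(A2[...,0]-.462,A2[...,1]+.0254)<.033)]
c=np.linalg.lstsq(np.c_[q[:,:2]-[.462,-.0254],np.ones(len(q))],q[:,2],rcond=None)[0];print('stand plane',c)
im=cv2.imread('pics/w2.png'); cv2.imwrite('pics/w2c.png',cv2.convertScaleAbs(cv2.resize(im[200:300,230:405],None,fx=4.5,fy=4.5,interpolation=cv2.INTER_CUBIC),alpha=3))
E
```

```text
205 [0.0195 0.0014 0.1529] [ 0.0081 -0.0249  0.2281] [0.0081 0.0287 0.2285]
209 [0.0042 0.0014 0.2282] [ 0.0041 -0.025   0.2285] [0.0039 0.0289 0.23  ]
213 [0.0337 0.0014 0.0341] [-0.     -0.0251  0.2296] [2.000e-04 2.880e-02 2.285e-01]
217 [0.0336 0.0014 0.0244] [-0.0038 -0.0251  0.2285] [-0.0038  0.0289  0.2287]
221 [0.0325 0.0014 0.0206] [ 0.0301 -0.0113  0.0334] [0.0299 0.0145 0.034 ]
225 [0.0314 0.0014 0.0172] [ 0.0303 -0.0106  0.0227] [0.0302 0.0138 0.0234]
229 [0.0298 0.0014 0.0168] [ 0.0298 -0.0102  0.017 ] [0.0298 0.0133 0.0167]
233 [0.028  0.0014 0.017 ] [ 0.0281 -0.0102  0.0166] [0.028  0.0134 0.017 ]
237 [0.026  0.0014 0.0181] [ 0.026  -0.0103  0.0178] [0.0263 0.0134 0.0166]
241 [0.0243 0.0014 0.0175] [ 0.0245 -0.0103  0.0169] [0.0244 0.0134 0.0172]
245 [0.0232 0.0014 0.0149] [ 0.0225 -0.0104  0.0177] [0.0227 0.0135 0.0168]
249 [0.0235 0.0014 0.0074] [ 0.0207 -0.0104  0.0179] [0.0208 0.0135 0.0175]
253 [0.0232 0.0014 0.0025] [ 0.0191 -0.0104  0.0168] [0.0188 0.0136 0.0181]
257 [ 0.0234  0.0014 -0.0039] [ 0.0171 -0.0104  0.0176] [0.0172 0.0136 0.0172]
261 [ 0.0228  0.0014 -0.0073] [ 0.0154 -0.0104  0.0171] [0.0156 0.0136 0.0167]
265 [ 0.0214  0.0014 -0.0076] [ 0.0135 -0.0105  0.0175] [0.014  0.0136 0.0159]
plate plane slopes [ 0.01478163 -0.0043687   0.01696662] 0.0006800065692312103 2516
stand plane [-0.00076369  0.00028532  0.09382191]
```

View pics/w2c.png

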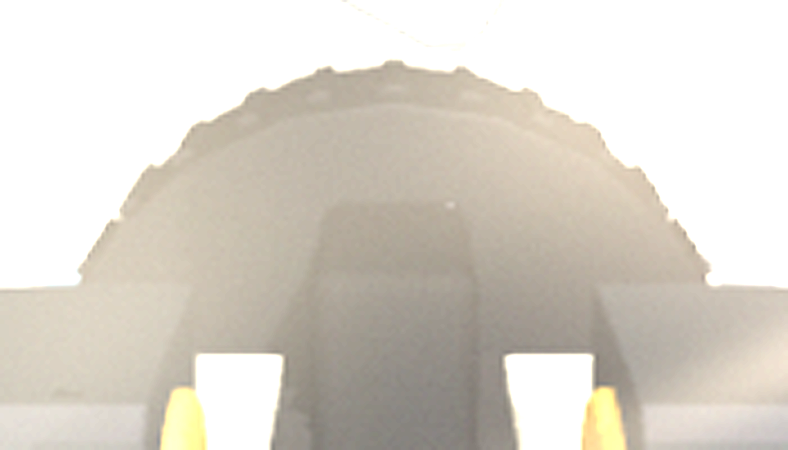

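The cap is level in the hand, with a slope near 0.015 rad. The bar's end face is at tool x≈23 mm where I expected 26 mm, so the cap sits about -2.5 mm along tool x, unless that is camera tilt error. I lower it beside the neck, so both are at nearly the same depth, and measure the two in one frame.

Call:
{"api": "step_arm", "payload": {"xyz": [[0,-0.018,0.06],[0,-0.018,0.14],[0,-0.018,0.22],[0,-0.018,0.28],[0,-0.018,0.31],[0,-0.018,0.32],[0,-0.018,0.32],[0,-0.018,0.32],[0,-0.018,0.32]], "yaw": [0,0,0,0,0,0,0,0,0], "claw": [1,1,1,1,1,1,1,1,1]}}

```text
time_s: 7.7
tcp_pos: [0.591, -0.0484, 0.1673]
eef_rot: [-179.9, -0.0, -59.9]
contact_force: [0.4, 0.3, -2.8]
gripper_width: 0.0139
gripper_force: 45.0
```

```bash
cat > rel.py <<'E'
from h import *
st=status.get_state(); im,d=cams.capture('wrist'); c=cams.calibration('wrist'); K=np.array(c['mtx']); T=np.array(c['T_tool_cam'])
print(st['tcp_pos'].round(4),st['eef_rot'].round(2))
v,u=np.mgrid[:480,:640]
p=np.stack([(u-K[0,2])/K[0,0]*d,(v-K[1,2])/K[1,1]*d,d],-1); t=p@T[:3,:3].T+T[:3,3]; t[d==0]=np.nan
np.save('rel.npy',t); cv2.imwrite('pics/rel.png',im)
z0=st['tcp_pos'][2]
def rect(n,m):
    q=t[m][:,:2].astype(np.float32); print(n,len(q),np.median(t[m][:,2]).round(4),np.round(cv2.minAreaRect(q)[0],4),np.round(cv2.minAreaRect(q)[1],4),np.round(cv2.minEnclosingCircle(q)[0],4))
ok=(t[...,0]>.02)&(t[...,0]<.15)&(abs(t[...,1])<.07)
h=z0-t[...,2]
rect('tank',ok&(h>.075)&(h<.085)); rect('neck',ok&(h>.101)&(h<.1095)); rect('gasket',ok&(h>.1105)&(h<.117))
for y in (-.003,0,.003):
    m=(abs(t[...,1]-y)<.001)&(abs(t[...,2])<.006)&(t[...,0]>.015)&(t[...,0]<.03); print('bar end x',np.median(t[m][:,0]).round(4),m.sum())
for lo,hi in [(.018,.026),(.026,.036)]:
  m=(t[...,2]>lo)&(t[...,2]<hi)&(t[...,0]<.045)&(t[...,0]>.01)&(abs(t[...,1])<.036); q=t[m][:,:2]
  from scipy.optimize import least_squares
  f=least_squares(lambda s:np.hypot(q[:,0]-s[0],q[:,1]-s[1])-.0352,[0,0],loss='soft_l1',f_scale=.0005); print('skirt centre',f.x.round(4),np.abs(f.fun).mean().round(5),len(q))
m=(t[...,2]>-.012)&(t[...,2]<-.005)&(t[...,0]>.012)&(t[...,0]<.026)&(abs(t[...,1])<.01); q=t[m]; print('bar top y',q[:,1].min(),q[:,1].max(),len(q))
E
python3 rel.py
```

```text
[ 0.591  -0.0484  0.1673] [-1.7993e+02 -3.0000e-02 -5.9890e+01]
tank 12194 0.0875 [0.071  0.0015] [0.0878 0.088 ] [0.071  0.0013]
neck 5917 0.0602 [0.0713 0.0015] [0.0599 0.0612] [0.071  0.0014]
gasket 2597 0.0548 [0.071  0.0012] [0.0451 0.0453] [0.0711 0.0013]
bar end x 0.0233 42
bar end x 0.0232 42
bar end x 0.0233 42
skirt centre [-0.0025  0.0014] 0.00114 654
skirt centre [-0.0022  0.0015] 0.00048 435
bar top y -0.005638761242249268 0.00844848585065111 1123
```

In one frame the cap is at (-2.5, 1.4) mm and the neck at (71.0, 1.4) mm, so the move is +73.6 mm along tool x and 0 along y.

Call:
{"api": "step_arm", "payload": {"xyz": [[0.05,0,0],[0.15,0,0],[0.25,0,0],[0.32,0,0],[0.355,0,0],[0.368,0,0],[0.368,0,0],[0.368,0,0],[0.368,0,0.03],[0.368,0,0.06],[0.368,0,0.08],[0.368,0,0.08],[0.368,0,0.08],[0.368,0,0.08]], "yaw": [0,0,0,0,0,0,0,0,0,0,0,0,0,0], "claw": [1,1,1,1,1,1,1,1,1,1,1,1,1,1]}}

```text
time_s: 8.92
tcp_pos: [0.6274, -0.112, 0.1506]
eef_rot: [180.0, -0.0, -59.9]
contact_force: [0.4, 0.4, -0.8]
gripper_width: 0.0139
gripper_force: 45.0
```

```bash
python3 - <<'E'
from plant import status
s=status.get_state();print(s['tcp_pos'],s['contact_force'],s['moment'],s['joints'].round(1))
E
```

```text
[ 0.62744959 -0.11204493  0.1506098 ] [ 0.41337934  0.37102265 -0.75296895] [ 0.04040457 -0.02437421  0.02416421] [  7.4  20.9 -11.1   0.  -57.9  22.7]
```

Call:
{"api": "step_arm", "payload": {"xyz": [[0,0,0.005],[0,0,0.01],[0,0,0.015],[0,0,0.02],[0,0,0.025],[0,0,0.025],[0,0,0.025]], "yaw": [0,0,0,0,0,0,0], "claw": [1,1,1,1,1,1,1]}}

```text
time_s: 9.5
tcp_pos: [0.6273, -0.1122, 0.1455]
eef_rot: [180.0, 0.0, -59.9]
contact_force: [-0.8, 0.8, -0.1]
gripper_width: 0.0137
gripper_force: 45.0
```

```bash
python3 - <<'E'
from plant import status
s=status.get_state();print(s['tcp_pos'],s['contact_force'],s['moment'])
E
```

```text
[ 0.62734076 -0.11224728  0.14547539] [-0.79297648  0.84220123 -0.08361466] [-0.00091512 -0.0253854   0.01525982]
```

The cap has passed over the mouth with no force. I continue down gently.

Call:
{"api": "step_arm", "payload": {"xyz": [[0,0,0.0025],[0,0,0.005],[0,0,0.0075],[0,0,0.01],[0,0,0.01],[0,0,0.01]], "yaw": [0,0,0,0,0,0], "claw": [1,1,1,1,1,1]}}

```text
time_s: 10.0
tcp_pos: [0.6273, -0.1122, 0.1435]
eef_rot: [180.0, 0.0, -59.9]
contact_force: [-0.2, 0.1, -0.8]
gripper_width: 0.0137
gripper_force: 45.0
```

Call:
{"api": "step_arm", "payload": {"xyz": [[0,0,0.0025],[0,0,0.005],[0,0,0.0075],[0,0,0.01],[0,0,0.01],[0,0,0.01]], "yaw": [0,0,0,0,0,0], "claw": [1,1,1,1,1,1]}}

```text
time_s: 10.5
tcp_pos: [0.6274, -0.1122, 0.1415]
eef_rot: [180.0, 0.0, -59.9]
contact_force: [-0.3, 0.5, -1.4]
gripper_width: 0.0135
gripper_force: 45.0
```

Call:
{"api": "step_arm", "payload": {"xyz": [[0,0,0.0025],[0,0,0.005],[0,0,0.0075],[0,0,0.01],[0,0,0.01],[0,0,0.01]], "yaw": [0,0,0,0,0,0], "claw": [1,1,1,1,1,1]}}

```text
time_s: 11.0
tcp_pos: [0.6275, -0.1123, 0.1405]
eef_rot: [-180.0, -0.0, -59.9]
contact_force: [-2.0, 0.4, 5.8]
gripper_width: 0.0134
gripper_force: 45.0
```

Contact comes at a height of about 19.5 mm with 6 N, so the lugs are on a thread. I turn anticlockwise.

Call:
{"api": "step_arm", "payload": {"xyz": [[0,0,0],[0,0,0],[0,0,0],[0,0,0],[0,0,0],[0,0,0],[0,0,0]], "yaw": [-0.007,-0.014,-0.021,-0.028,-0.035,-0.042,-0.042], "claw": [1,1,1,1,1,1,1]}}

```text
time_s: 11.58
tcp_pos: [0.6289, -0.1122, 0.142]
eef_rot: [-179.9, -0.2, -44.6]
contact_force: [-2.0, 1.8, 12.1]
gripper_width: 0.0136
gripper_force: 45.0
```

Call:
{"api": "step_arm", "payload": {"xyz": [[0,0,-0.002],[0,0,-0.003],[0,0,-0.003],[0,0,-0.003],[0,0,-0.003],[0,0,-0.003]], "yaw": [-0.007,-0.014,-0.021,-0.028,-0.028,-0.028], "claw": [1,1,1,1,1,1]}}

```text
time_s: 12.08
tcp_pos: [0.629, -0.1122, 0.1422]
eef_rot: [-179.9, -0.2, -34.6]
contact_force: [-0.6, 1.2, 8.4]
gripper_width: 0.0134
gripper_force: 45.0
```

Call:
{"api": "step_arm", "payload": {"xyz": [[0,0,0],[0,0,0],[0,0,0],[0,0,0],[0,0,0]], "yaw": [-0.006,-0.012,-0.017,-0.017,-0.017], "claw": [1,1,1,1,1]}}

```text
time_s: 12.5
tcp_pos: [0.628, -0.112, 0.1405]
eef_rot: [-180.0, -0.1, -28.6]
contact_force: [2.4, 1.1, 1.4]
gripper_width: 0.0137
gripper_force: 45.0
```

The force dropped off, so the lugs are in the gaps. I descend.

Call:
{"api": "step_arm", "payload": {"xyz": [[0,0,0.005],[0,0,0.01],[0,0,0.015],[0,0,0.02],[0,0,0.02],[0,0,0.02]], "yaw": [-0.003,-0.003,-0.003,-0.003,-0.003,-0.003], "claw": [1,1,1,1,1,1]}}

```text
time_s: 13.0
tcp_pos: [0.6276, -0.1121, 0.1359]
eef_rot: [-180.0, -0.0, -27.5]
contact_force: [3.7, 1.1, -1.7]
gripper_width: 0.0133
gripper_force: 45.0
```

Call:
{"api": "step_arm", "payload": {"xyz": [[0,0,0.004],[0,0,0.008],[0,0,0.012],[0,0,0.012],[0,0,0.012],[0,0,0.012]], "yaw": [0,0,0,0,0,0], "claw": [1,1,1,1,1,1]}}

```text
time_s: 13.5
tcp_pos: [0.6273, -0.1122, 0.1336]
eef_rot: [180.0, 0.0, -27.5]
contact_force: [3.0, 1.7, -1.2]
gripper_width: 0.0136
gripper_force: 45.0
```

```bash
python3 - <<'E'
from plant import status
s=status.get_state();print(s['tcp_pos'],s['contact_force'],s['moment'],s['joints'].round(1))
E
```

```text
[ 0.62727879 -0.11221373  0.1335999 ] [ 2.97807783  1.69857845 -1.20934887] [ 0.24968487 -1.06599846 -0.04907953] [  7.4  21.8 -12.2  -0.  -56.   55.1]
```

The cap is at a height of about 12.6 mm, so it has dropped. I screw it clockwise.

Call:
{"api": "step_arm", "payload": {"xyz": [[0.001,-0.0015,0],[0.001,-0.0015,0],[0.001,-0.0015,0.001],[0.001,-0.0015,0.002],[0.001,-0.0015,0.003],[0.001,-0.0015,0.004],[0.001,-0.0015,0.004]], "yaw": [0.007,0.014,0.021,0.028,0.035,0.042,0.042], "claw": [1,1,1,1,1,1,1]}}

```text
time_s: 14.08
tcp_pos: [0.6271, -0.1122, 0.1328]
eef_rot: [179.9, 0.0, -42.7]
contact_force: [0.9, -0.2, 0.3]
gripper_width: 0.0137
gripper_force: 45.0
```

```bash
python3 - <<'E'
from plant import status
s=status.get_state();print(s['tcp_pos'],s['eef_rot'],s['contact_force'],s['moment'])
E
```

```text
[ 0.62707769 -0.11222652  0.13275875] [ 1.79944387e+02  4.40664949e-02 -4.27242346e+01] [ 0.9119297  -0.20821152  0.31371852] [-0.0672623  -0.34290973 -0.0187739 ]
```

Call:
{"api": "step_arm", "payload": {"xyz": [[0,0,0.0015],[0,0,0.003],[0,0,0.0045],[0,0,0.006],[0,0,0.0075],[0,0,0.0085],[0,0,0.0085]], "yaw": [0.007,0.014,0.021,0.028,0.035,0.042,0.042], "claw": [1,1,1,1,1,1,1]}}

```text
time_s: 14.67
tcp_pos: [0.627, -0.1122, 0.1312]
eef_rot: [179.9, 0.0, -57.8]
contact_force: [0.2, -0.0, 1.4]
gripper_width: 0.0134
gripper_force: 45.0
```

```bash
python3 - <<'E'
from plant import status
s=status.get_state();print(s['tcp_pos'],s['eef_rot'],s['contact_force'],s['moment'])
E
```

```text
[ 0.62702156 -0.11224685  0.13119781] [ 1.79930220e+02  2.73825611e-02 -5.77613714e+01] [ 0.16009545 -0.03138763  1.37366425] [-0.04132484  0.10806538 -0.04836829]
```

Call:
{"api": "step_arm", "payload": {"xyz": [[0,0,0.0015],[0,0,0.003],[0,0,0.0045],[0,0,0.0055],[0,0,0.0055],[0,0,0.0055]], "yaw": [0.007,0.014,0.021,0.025,0.025,0.025], "claw": [1,1,1,1,1,1]}}

```text
time_s: 15.17
tcp_pos: [0.6273, -0.1122, 0.1303]
eef_rot: [180.0, 0.0, -66.6]
contact_force: [0.2, -0.7, 2.3]
gripper_width: 0.014
gripper_force: 45.0
```

```bash
python3 - <<'E'
from plant import status
s=status.get_state();print(s['tcp_pos'],s['eef_rot'],s['contact_force'],s['moment'])
E
```

```text
[ 0.6273169  -0.11224105  0.13025323] [ 1.79960204e+02  1.30784060e-03 -6.65815682e+01] [ 0.18270122 -0.67492834  2.25294288] [-0.15312498  0.20261884 -0.00678288]
```

Call:
{"api": "step_arm", "payload": {"xyz": [[0,0,0.001],[0,0,0.002],[0,0,0.002],[0,0,0.002]], "yaw": [0.006,0.012,0.012,0.012], "claw": [1,1,1,1]}}

```text
time_s: 15.5
tcp_pos: [0.6275, -0.1122, 0.1299]
eef_rot: [180.0, -0.0, -70.9]
contact_force: [0.0, -1.0, 2.4]
gripper_width: 0.0136
gripper_force: 45.0
```

```bash
python3 - <<'E'
from plant import status
s=status.get_state();print(s['tcp_pos'],s['eef_rot'],s['contact_force'],s['moment'])
E
```

```text
[ 0.62754947 -0.11215124  0.12985863] [ 1.79984795e+02 -2.95791950e-03 -7.09037602e+01] [ 0.01623213 -1.04601052  2.38710218] [-0.0843067   0.0228715  -0.04234091]
```

Call:
{"api": "step_arm", "payload": {"xyz": [[0,0,0.001],[0,0,0.002],[0,0,0.002],[0,0,0.002]], "yaw": [0.006,0.012,0.012,0.012], "claw": [1,1,1,1]}}

```text
time_s: 15.83
tcp_pos: [0.6278, -0.1122, 0.1297]
eef_rot: [-180.0, -0.0, -75.2]
contact_force: [0.4, -0.6, 4.3]
gripper_width: 0.0137
gripper_force: 45.3
```

```bash
python3 - <<'E'
from plant import status
s=status.get_state();print(s['tcp_pos'],s['eef_rot'],s['contact_force'],s['moment'])
E
```

```text
[ 0.62776903 -0.11222856  0.12968935] [-1.79997315e+02 -3.03021069e-02 -7.51653000e+01] [ 0.36953127 -0.57767012  4.30594955] [-0.39017905  0.27318224  0.66998109]
```

The yaw torque rose steeply to 0.67 N m after about 48° of turn, with the cap near 8.7 mm, so it is on the stops. I ease off the torque, then open.

Call:
{"api": "step_arm", "payload": {"xyz": [[0,0,-0.001],[0,0,-0.001],[0,0,-0.001]], "yaw": [-0.003,-0.003,-0.003], "claw": [1,1,1]}}

```text
time_s: 16.08
tcp_pos: [0.6277, -0.1122, 0.1297]
eef_rot: [-180.0, -0.0, -74.2]
contact_force: [-0.6, -2.2, 3.3]
gripper_width: 0.0137
gripper_force: 45.1
```

```bash
python3 - <<'E'
from plant import status
s=status.get_state();print(s['tcp_pos'],s['eef_rot'],s['contact_force'],s['moment'])
E
```

```text
[ 0.627718   -0.11216947  0.12966118] [-1.79998061e+02 -9.41339786e-03 -7.42258946e+01] [-0.61473722 -2.2162499   3.27475017] [-0.64081437  0.15909555  0.43259632]
```

Call:
{"api": "step_arm", "payload": {"xyz": [[0,0,0],[0,0,0],[0,0,0],[0,0,0],[0,0,0],[0,0,0],[0,0,0],[0,0,0],[0,0,-0.05],[0,0,-0.15],[0,0,-0.3],[0,0,-0.45],[0,0,-0.55],[0,0,-0.55],[0,0,-0.55]], "yaw": [0,0,0,0,0,0,0,0,0,0,0,0,0,0,0], "claw": [0.5,0.3,0.1,0,-0.2,-0.4,-0.5,-0.5,-0.5,-0.5,-0.5,-0.5,-0.5,-0.5,-0.5]}}

```text
time_s: 17.33
tcp_pos: [0.6284, -0.112, 0.2419]
eef_rot: [-179.8, -0.0, -74.3]
contact_force: [0.2, 0.6, -0.6]
gripper_width: 0.0657
gripper_force: 0.0
```

```bash
python3 - <<'E'
from h import *
im,d,w=cloud('wrist'); cv2.imwrite('pics/w3.png',im)
z=w[...,2]; c=(.6275,-.1122)
def rect(n,lo,hi,r):
    m=(z>lo)&(z<hi)&(np.hypot(w[...,0]-c[0],w[...,1]-c[1])<r); p=w[m]
    q=np.linalg.lstsq(np.c_[p[:,:2]-c,np.ones(len(p))],p[:,2],rcond=None)[0]
    a=cv2.minAreaRect(p[:,:2].astype(np.float32)); print(n,len(p),np.median(p[:,2]).round(4),q[:2].round(3),np.round(a[0],4),np.round(a[1],4),a[2])
rect('tank',.074,.086,.07); rect('plate',.105,.12,.033); rect('capall',.1,.145,.042); rect('bar',.13,.145,.04)
print(status.get_state()['contact_force'])
E
```

```text
tank 3842 0.0794 [0.001 0.002] [ 0.6254 -0.1109] [0.0889 0.0892] 1.5312796831130981
plate 4739 0.113 [-0.002  0.001] [ 0.6277 -0.1127] [0.0659 0.0645] 17.576187133789062
capall 7246 0.1132 [-0.011  0.036] [ 0.6257 -0.1114] [0.0715 0.0712] 58.05863952636719
bar 1556 0.1378 [-0.003  0.012] [ 0.6258 -0.1107] [0.014  0.0518] 16.068565368652344
[-0.33251112 -0.3472621  -1.57006938]
```

View pics/w3.png

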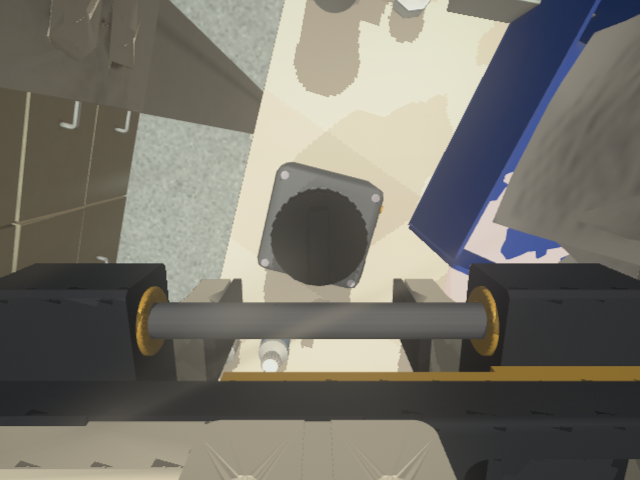

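The view shows the cap seated level on the tank at about (319,237), about 9.5 mm above the tank's top face. It is centred to under 1 mm, the bystanders in view are undisturbed and the gripper is clear.

```bash
python3 -c "
from plant import job; print(job.close_job())"
```

```text
the job is handed in; nothing more can be done
None
```

The filler cap is screwed home on the tank neck and released, sitting level about 9.5 mm above the tank's top by the wrist camera, and the job is handed in (no verdict came back); torque peaked at about 0.67 N m at the stops, above the 0.3 N m called ample.

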